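# Lay out the wig dresser's combs on their boards

### The job

Lay each of the four boxwood combs on the comb board whose felt has the colour of the comb's spine: flat, spine colour upward as it lies now, centred on the board and parallel to its long side. Set the combs down, do not drop them, and leave the hairpin and the wax jar where they are.

Things in the scene. Friction and masses are not known exactly. Their poses are not given: they have to be found in the camera images.
- comb_red: Flat boxwood hair comb with a red lacquered spine, loose, lying flat, 20 to 45 g. 100 mm long (its x), 40 mm wide (its y), 10 mm thick; origin at the centre of its underside, z up. The coloured spine is the +y half, the pale teeth the -y half. Rigid; easily gripped across its 40 mm width at the middle, where there is room for a finger on both sides.
- comb_blue: Flat boxwood hair comb with a blue lacquered spine, loose, lying flat, 20 to 45 g. 100 mm long (its x), 40 mm wide (its y), 10 mm thick; origin at the centre of its underside, z up. The coloured spine is the +y half, the pale teeth the -y half. Rigid; easily gripped across its 40 mm width at the middle, where there is room for a finger on both sides.
- comb_green: Flat boxwood hair comb with a green lacquered spine, loose, lying flat, 20 to 45 g. 100 mm long (its x), 40 mm wide (its y), 10 mm thick; origin at the centre of its underside, z up. The coloured spine is the +y half, the pale teeth the -y half. Rigid; easily gripped across its 40 mm width at the middle, where there is room for a finger on both sides.
- comb_black: Flat boxwood hair comb with a black lacquered spine, loose, lying flat, 20 to 45 g. 100 mm long (its x), 40 mm wide (its y), 10 mm thick; origin at the centre of its underside, z up. The coloured spine is the +y half, the pale teeth the -y half. Rigid; easily gripped across its 40 mm width at the middle, where there is room for a finger on both sides.
- board_red: Comb board: flat pale wooden board with red felt on top, fixed to the bench. 130 mm long (its x), 64 mm wide (its y), its felt top 8 mm above the bench, no rim; origin at the centre of its underside, on the bench, z up. A comb laid in its place is centred on it and parallel to its long side; which way the teeth point is free.
- board_blue: Comb board: flat pale wooden board with blue felt on top, fixed to the bench. 130 mm long (its x), 64 mm wide (its y), its felt top 8 mm above the bench, no rim; origin at the centre of its underside, on the bench, z up. A comb laid in its place is centred on it and parallel to its long side; which way the teeth point is free.
- board_green: Comb board: flat pale wooden board with green felt on top, fixed to the bench. 130 mm long (its x), 64 mm wide (its y), its felt top 8 mm above the bench, no rim; origin at the centre of its underside, on the bench, z up. A comb laid in its place is centred on it and parallel to its long side; which way the teeth point is free.
- board_black: Comb board: flat pale wooden board with black felt on top, fixed to the bench. 130 mm long (its x), 64 mm wide (its y), its felt top 8 mm above the bench, no rim; origin at the centre of its underside, on the bench, z up. A comb laid in its place is centred on it and parallel to its long side; which way the teeth point is free.
- hairpin: Straight boxwood hairpin with thick red ends, not a comb, to be left alone; loose. 132 mm long (its x), 16 mm wide at the ends, 10 mm high; origin at the centre of its underside.
- wax_jar: White wax jar with a green lid, to be left alone; loose, upright. 55 mm in diameter, 40 mm high; origin at the centre of its underside. A pair of scissors and a small brush, both at most 12 mm high, also lie among the combs; all else on the bench stands further out, at least 100 mm clear of the nearest comb or board centre.
There are look-alikes about, which are no part of the job. What is shaped like the board_green but yellow is not meant.

How it is judged:
By the outcome, as a careful person would: the job done as asked, in the order asked, and still so for the second after the job is handed in, with the robot touching nothing.
It also fails if it takes over 93 s, if anything falls off the work surface, if the arm or the gripper's body presses on something with over 40 N, if the wrist force passes 120 N, or if a joint passes its speed limit or range.

### The arm

A 6-joint arm with a two-finger parallel gripper is mounted at the origin on the work surface. World frame = base frame: x ahead of the robot, y to its left, z up, the work surface at z = 0. Lengths are in m, angles in rad, forces in N, time in s.
With the tool pointing down it reaches from about 0.3 to 0.875 m from the base axis. Payload 6.4 kg.
Tool frame: the origin (TCP) lies midway between the tips of the shut fingers; the grasp point (between the pads) lies 19 mm behind it; z points along the fingers, y is the line along which they close (so a half turn about z gives the same grasp; the last joint's range is limited). The gripper opens to 85 mm and grips with 20 to 120 N. Pads are 22 mm wide; open, the fingers measure 114 mm over their backs; the gripper's body (76 mm by 85 mm) begins 54 mm behind the grasp point. The pads swing forward as they close: fully open they stand 13 mm farther back than shut.
Start: joints at [0.987, 0.181, 1.607, -0, 1.354, -0.206], TCP at [0.212, 0.534, 0.231] pointing down, gripper open.
Joint ranges: [-2.99, 2.99], [-0.89, 2.07], [0.3, 2.58], [-1.14, 4.28], [0, 2.63], [-3.12, 3.12]. Speed limits (rad/s): [2.57, 2.57, 3.01, 3.14, 3.14, 3.14].

### API

Orientations are given as a unit quaternion [w, x, y, z].
In Python, from bench import ctrl gives the robot as it stands. The module is installed in compiled form; this text tells all that it offers.
- The arm moves only by the tool move_arm, never from a script. Its argument "plan" is one flat list of numbers, 6 for each row, row after row: the shift along the world's x, y, z in units of 50 mm (1.0 is 50 mm), then the turn, a rotation vector about the world's x, y, z in rad. A call has 1 to 10 rows; each row is the pose to reach, as a shift and turn from the pose commanded when the call began; what a row does not reach only later rows make up. A row lasts 1/8 s, in which the tool goes at most 62.5 mm and 10.7 degrees, less where a joint would pass 70% of its speed; a pose out of reach is approached as far as the arm can. A call with a gripper value outside its range is refused whole. "grip" is the finger opening in mm, from 0 to 85.4, set as the call begins (left out, the last holds). The fingers move at their own pace and stop on an object; the grip force is fixed at half the most. Time passes only in rows, so rows that repeat a pose let the fingers close. It gives the time, the measured TCP pose, the force, the opening and the grip force at its end, in the units of the state.
- ctrl.get_obs(): the state, without advancing time (a new reading comes with each control period).
- ctrl.camera(name): name is "scene" or "side" or "wrist"; returns a dict with "pixels" (384x512x3 uint8, red, green, blue), "fx", "fy", "cx", "cy" (pixels), "dist_coeffs" ([k1, k2, p1, p2, k3] as OpenCV has them; the pictures are not rectified), "origin" and "attitude" of the camera in the world. Camera axes: x right, y down, z forward; pixel columns grow to the right and rows downward; lengths in m; the calibration is good to about 2 mm. A picture is of the moment at which its call begins. There is no depth.
- ctrl.hand_in(): hands the job in; it is judged then, once.
The state is a dict: "time_s": time; "q": joint angles; "dq": joint speeds; "joint_efforts": joint torques, N m; "eef_pos": TCP position; "eef_rot": TCP orientation; "wrist_force": force on the tool from outside, world axes, zero at the start; "torque": the same for the moment, N m; "opening": opening from 0.0 (shut) to 1.0 (fully open); "grasp_force": force on a finger pad.
Only numpy, scipy, OpenCV 4.12 (cv2) and the standard library are available. Lean on these libraries where they do the work, as an engineer would, in place of code of your own. Each camera call takes 0.05 s, during which the arm holds its last target. There are 200 camera calls.

## Working session

There is one attempt and no reset: what is moved stays moved. The work goes in short steps, Python scripts to look and compute and a tool call to move; the robot and the scene stay as the last step left them, time stands still between calls to the robot, and variables do not carry over. Pictures are saved under pics/ and viewed, at most 14 in all, crops included, and the job is handed in when it is done.

Besides the shell and the picture viewer there is one more tool, called as name(argument=value, ...) on one line, values as JSON. move_arm: Moves the arm, as the interface text tells. Its arguments: {"type":"object","properties":{"plan":{"type":"array"},"grip":{"type":"number"}},"required":["plan"]}

```bash
mkdir -p pics; cat > h.py <<'E'
import numpy as np, cv2
from scipy.spatial.transform import Rotation as R
from bench import ctrl
def cam(n):
    c=ctrl.camera(n); c['K']=np.array([[c['fx'],0,c['cx']],[0,c['fy'],c['cy']],[0,0,1]]); c['d']=np.array(c['dist_coeffs'],float)
    a=np.array(c['attitude'],float)
    c['R']=a if a.shape==(3,3) else R.from_quat(a,scalar_first=True).as_matrix()
    c['o']=np.array(c['origin'],float); return c
def ray(c,px,z):
    p=cv2.undistortPoints(np.array(px,float).reshape(-1,1,2),c['K'],c['d']).reshape(-1,2)
    d=np.c_[p,np.ones(len(p))]@c['R'].T
    return c['o']+d*((z-c['o'][2])/d[:,2])[:,None]
def save(c,f): cv2.imwrite('pics/'+f,c['pixels'][:,:,::-1])
E
python3 - <<'E'
from h import *
for n in('scene','side','wrist'):
    c=cam(n); save(c,n+'0.png'); print(n,c['o'],c['R'].round(3).tolist(),c['fx'],c['d'])
o=ctrl.get_obs(); print(o)
E
```

```text
scene [ 1.34084348 -0.24557     1.00220342] [[0.241, 0.735, -0.634], [0.97, -0.194, 0.144], [-0.017, -0.65, -0.76]] 417.26775652317093 [-0.0395845  0.         0.         0.         0.       ]
side [ 0.09683085 -0.77955165  1.05875641] [[0.859, -0.392, 0.328], [-0.511, -0.668, 0.54], [0.007, -0.632, -0.775]] 432.0385847623914 [0.02441993 0.         0.         0.         0.        ]
wrist [0.14311453 0.5620562  0.37359757] [[0.368, 0.889, 0.271], [0.93, -0.352, -0.109], [-0.001, 0.292, -0.956]] 327.9014776306517 [-0.01673684  0.          0.          0.          0.        ]
{'time_s': 0.15, 'q': array([ 9.86683683e-01,  1.81371434e-01,  1.60772444e+00,  3.68252573e-05,
        1.35380961e+00, -2.06294851e-01]), 'dq': array([-9.64611233e-05, -3.12684320e-04, -4.45250977e-03, -3.81008342e-04,
       -1.46425325e-03,  7.56993975e-04]), 'joint_efforts': array([ 9.77451382e-04, -4.45268798e+01, -3.51688957e+01, -3.45347808e-04,
        5.87955627e-03,  5.16807930e-06]), 'eef_pos': array([0.21186   , 0.53411996, 0.23061656]), 'eef_rot': array([-2.69309971e-04,  1.87791179e-01,  9.82208757e-01, -5.98896240e-04]), 'wrist_force': array([ 0.03150738,  0.31852482, -0.76364403]), 'torque': array([ 0.07098026, -0.00210678,  0.01349621]), 'grasp_force': 0.0, 'opening': 1.004244110181225}
```

View pics/scene0.png

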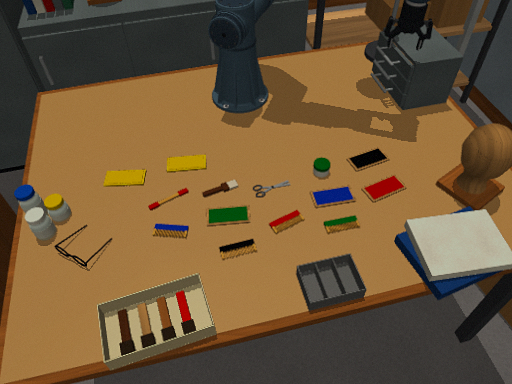

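View pics/side0.png

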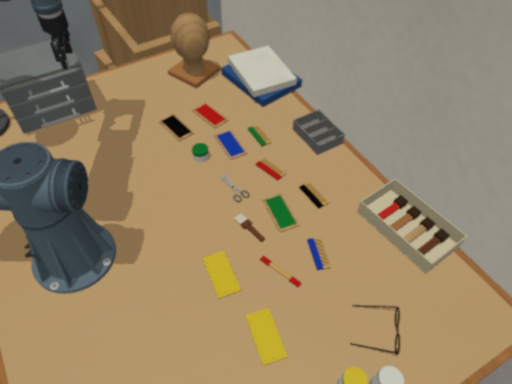

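The scene view shows four combs: blue (171,230), black (237,248), red (286,221) and green (341,224). The boards are green (228,215), blue (333,196), red (384,188) and black (368,159).

Possible mistakes:
- **Red comb (286,221):** the hairpin (168,198), the red tool in the tray (184,308), the red board.
- **Green board (228,215):** the yellow boards (125,177) and (187,163), the jar lid (321,167), the green comb.
- **Blue comb:** the blue board, the blue book, the blue lid (25,192).
- **Black comb (237,248):** the black board, the scissors, the glasses (80,245).

I choose the objects with toothed halves as the combs and the felted rectangles as the boards. One close crop will check that.

```bash
cat >> h.py <<'E'
def masks(im):
    h=cv2.cvtColor(im,cv2.COLOR_RGB2HSV).astype(int); H,S,V=h[...,0],h[...,1],h[...,2]
    return dict(red=((H<6)|(H>172))&(S>170)&(V>90),green=(H>45)&(H<80)&(S>130)&(V>50),blue=(H>105)&(H<130)&(S>140)&(V>60),black=(V<45))
def blobs(c,z,amin=60,box=None):
    out=[]
    for k,m in masks(c['pixels']).items():
        n,l,st,ce=cv2.connectedComponentsWithStats(m.astype(np.uint8))
        for i in range(1,n):
            if st[i,4]<amin: continue
            ys,xs=np.nonzero(l==i); p=ray(c,np.c_[xs,ys],z)[:,:2]
            r=cv2.minAreaRect((p*1000).astype(np.float32)); b=cv2.boxPoints(r)
            e=[b[1]-b[0],b[2]-b[1]]; e=max(e,key=np.linalg.norm)
            out.append((k,ce[i].round(0).tolist(),np.round(r[0],1).tolist(),np.round(sorted(r[1]),0).tolist(),round(np.degrees(np.arctan2(e[1],e[0]))%180,1),(p.mean(0)*1000).round(1).tolist()))
    return out
E
python3 - <<'E'
from h import *
for n in('scene','side'):
    c=cam(n); print(n)
    for b in blobs(c,0.009):
        if .3<b[2][0]/1000<.85 and abs(b[2][1])<450: print(b)
    if n=='scene': cv2.imwrite('pics/crop.png',cv2.resize(c['pixels'][140:270,140:420,::-1],None,fx=2.8,fy=2.8,interpolation=cv2.INTER_CUBIC))
E
```

```text
scene
('red', [384.0, 187.0], [593.4, 333.9], [51.0, 116.0], np.float32(102.2), [594.1, 333.6])
('red', [284.0, 218.0], [632.6, -5.7], [18.0, 98.0], np.float32(105.2), [632.4, -5.3])
('red', [183.0, 306.0], [834.7, -333.8], [21.0, 85.0], np.float32(5.6), [835.9, -333.5])
('green', [322.0, 163.0], [445.9, 179.0], [51.0, 51.0], np.float32(165.1), [445.6, 179.3])
('green', [227.0, 214.0], [574.6, -164.3], [50.0, 113.0], np.float32(81.3), [574.9, -165.0])
('green', [340.0, 221.0], [683.2, 152.3], [18.0, 98.0], np.float32(88.9), [682.9, 152.3])
('blue', [332.0, 195.0], [584.8, 165.1], [50.0, 114.0], np.float32(87.1), [585.1, 165.1])
('blue', [171.0, 227.0], [579.4, -335.8], [18.0, 98.0], np.float32(70.2), [579.2, -335.5])
('blue', [409.0, 246.0], [828.2, 302.8], [30.0, 121.0], np.float32(176.4), [814.3, 306.9])
('black', [367.0, 158.0], [460.3, 337.4], [49.0, 113.0], np.float32(99.2), [460.4, 336.6])
('black', [236.0, 245.0], [691.0, -162.6], [20.0, 97.0], np.float32(92.2), [689.9, -162.7])
side
('red', [210.0, 114.0], [591.4, 334.8], [47.0, 110.0], np.float32(102.5), [591.6, 333.7])
('red', [268.0, 170.0], [630.2, -5.5], [19.0, 96.0], np.float32(105.5), [630.0, -5.3])
('green', [257.0, 136.0], [680.2, 150.4], [17.0, 97.0], np.float32(89.0), [680.0, 149.6])
('green', [200.0, 149.0], [480.8, 190.6], [47.0, 53.0], np.float32(64.1), [480.1, 191.4])
('green', [280.0, 211.0], [572.7, -163.4], [48.0, 111.0], np.float32(81.6), [572.4, -165.0])
('blue', [230.0, 143.0], [583.0, 165.5], [45.0, 107.0], np.float32(86.5), [582.8, 164.8])
('blue', [315.0, 253.0], [576.5, -335.6], [15.0, 96.0], np.float32(70.6), [576.2, -336.1])
('black', [176.0, 126.0], [458.6, 339.0], [42.0, 104.0], np.float32(99.3), [458.6, 337.6])
('black', [311.0, 196.0], [687.3, -163.2], [15.0, 93.0], np.float32(91.3), [687.1, -163.6])
```

View pics/crop.png

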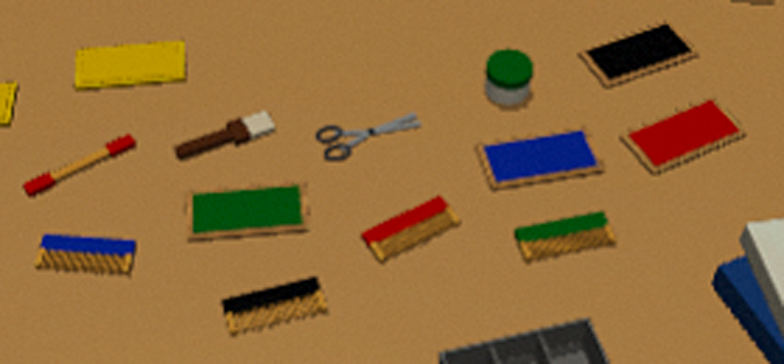

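The crop confirms the choice: four combs with toothed halves, their spines on the robot side, and four felted boards. The hairpin, lid and yellow boards are excluded. Moving to hover over the red comb.

move_arm(plan=[8.58, -10.74, -2, 0, 0, -0.925, 8.58, -10.74, -2, 0, 0, -0.925, 8.58, -10.74, -2, 0, 0, -0.925, 8.58, -10.74, -2, 0, 0, -0.925, 8.58, -10.74, -2, 0, 0, -0.925, 8.58, -10.74, -2, 0, 0, -0.925, 8.58, -10.74, -2, 0, 0, -0.925, 8.58, -10.74, -2, 0, 0, -0.925, 8.58, -10.74, -2, 0, 0, -0.925, 8.58, -10.74, -2, 0, 0, -0.925], grip=62)

```text
time_s: 1.5
eef_pos: [0.5992, 0.0495, 0.141]
eef_rot: [0.0, 0.606, 0.795, 0.0]
wrist_force: [1.3, 0.3, 0.9]
opening: 0.723
grasp_force: 0.0
```

move_arm(plan=[0.83, -1.05, -0.2, 0, 0, 0, 0.83, -1.05, -0.2, 0, 0, 0, 0.83, -1.05, -0.2, 0, 0, 0])

```text
time_s: 1.88
eef_pos: [0.6392, -0.0014, 0.1307]
eef_rot: [-0.001, 0.607, 0.795, -0.0]
wrist_force: [-0.3, 1.2, -0.1]
opening: 0.724
grasp_force: 0.0
```

```bash
cat >> h.py <<'E'
def look(z,amin=150,f=None):
    o=ctrl.get_obs(); w,x,y,_=o['eef_rot']; print('tcp',(o['eef_pos']*1000).round(1),'yaw',np.degrees(np.arctan2(y*y-x*x,2*x*y)).round(1),'F',o['wrist_force'].round(1),'op',round(o['opening'],3))
    c=cam('wrist')
    if f: save(c,f)
    for b in blobs(c,z,amin): print(b)
    return c
E
python3 - <<'E'
from h import *
c=look(.01,f='w1.png')
for n in('scene','side'):
    for b in blobs(cam(n),.01,12):
        if b[0]=='red' and -.45<b[2][1]/1000<-.2: print(n,b)
E
```

```text
tcp [639.2  -1.4 130.7] yaw 15.3 F [-0.3  1.2 -0.1] op 0.724
('red', [248.0, 179.0], [634.2, -2.4], [18.0, 97.0], np.float32(105.5), [633.6, -0.4])
('green', [360.0, 33.0], [684.1, 130.2], [19.0, 51.0], np.float32(88.6), [684.2, 129.8])
('blue', [230.0, 13.0], [584.0, 120.9], [24.0, 51.0], np.float32(178.2), [588.0, 118.0])
('black', [479.0, 194.0], [828.0, 43.4], [35.0, 159.0], np.float32(90.1), [826.6, 38.3])
('black', [75.0, 192.0], [494.3, -48.0], [20.0, 28.0], np.float32(96.8), [494.2, -48.9])
('black', [109.0, 196.0], [522.5, -45.0], [20.0, 28.0], np.float32(98.4), [522.7, -45.0])
('black', [254.0, 337.0], [675.3, -131.0], [165.0, 535.0], np.float32(15.4), [680.1, -153.9])
('black', [490.0, 274.0], [873.3, -27.6], [16.0, 48.0], np.float32(0.0), [871.5, -27.8])
scene ('red', [182.0, 191.0], [448.8, -284.7], [16.0, 28.0], np.float32(104.5), [449.1, -284.8])
scene ('red', [153.0, 205.0], [482.5, -380.0], [17.0, 30.0], np.float32(104.6), [482.8, -379.1])
scene ('red', [183.0, 306.0], [835.2, -333.4], [21.0, 85.0], np.float32(5.6), [836.3, -333.4])
side ('red', [389.0, 210.0], [857.1, -326.2], [22.0, 76.0], np.float32(4.7), [857.9, -327.8])
side ('red', [265.0, 260.0], [444.6, -284.0], [14.0, 25.0], np.float32(111.7), [444.8, -284.1])
side ('red', [295.0, 281.0], [478.2, -379.1], [14.0, 27.0], np.float32(108.3), [478.5, -378.9])
```

View pics/w1.png

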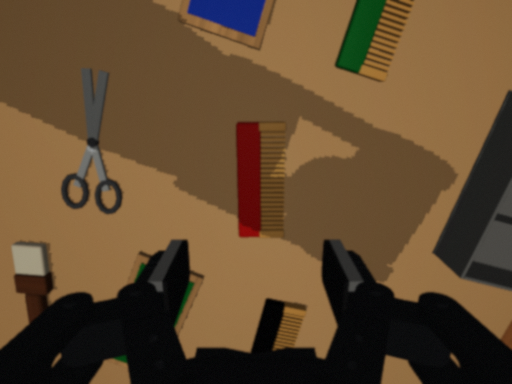

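The wrist view shows the red comb upright at (260,180), aligned with the finger axis, and its surroundings are clear. Descending.

move_arm(plan=[0.02, 0.02, -1, 0, 0, 0, 0.02, 0.02, -2, 0, 0, 0, 0.02, 0.02, -2, 0, 0, 0, 0.02, 0.02, -2, 0, 0, 0])

```text
time_s: 2.52
eef_pos: [0.6418, 0.0003, 0.0335]
eef_rot: [0.001, 0.606, 0.796, 0.001]
wrist_force: [1.2, 0.3, 0.8]
opening: 0.723
grasp_force: 0.0
```

```bash
python3 - <<'E'
from h import *
c=look(.01,f='w2.png'); s=cam('side'); cv2.imwrite('pics/s2.png',cv2.resize(s['pixels'][110:230,190:350,::-1],None,fx=4.5,fy=4.5,interpolation=cv2.INTER_CUBIC))
E
```

```text
tcp [6.418e+02 3.000e-01 3.350e+01] yaw 15.4 F [1.2 0.3 0.8] op 0.723
('red', [239.0, 223.0], [634.0, -2.4], [19.0, 98.0], np.float32(105.5), [633.1, 1.5])
('green', [409.0, 29.0], [683.8, 118.7], [19.0, 29.0], np.float32(89.1), [684.0, 117.9])
('green', [113.0, 372.0], [576.5, -118.7], [22.0, 26.0], np.float32(16.0), [580.0, -119.6])
('black', [388.0, 37.0], [676.3, 111.6], [15.0, 30.0], np.float32(124.5), [676.0, 111.9])
('black', [44.0, 245.0], [529.3, -40.7], [10.0, 29.0], np.float32(108.1), [530.0, -39.2])
('black', [22.0, 254.0], [518.5, -47.1], [10.0, 24.0], np.float32(116.8), [518.1, -48.7])
('black', [255.0, 338.0], [658.5, -54.8], [104.0, 338.0], np.float32(15.3), [662.1, -70.0])
```

View pics/s2.png

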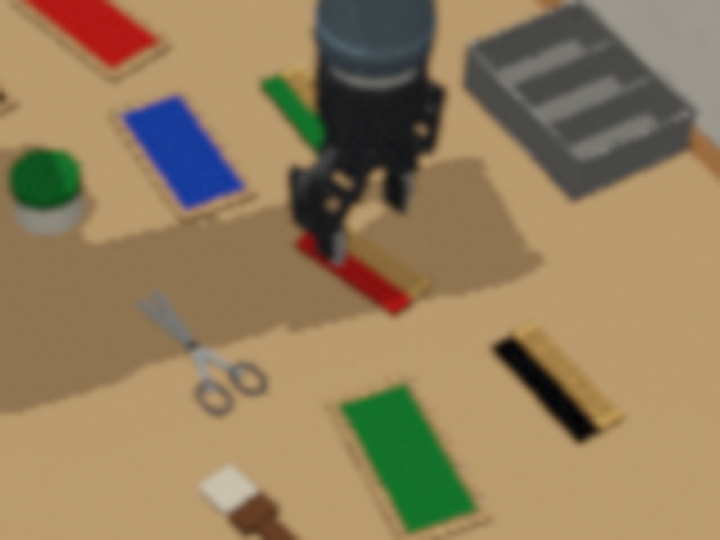

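The side crop shows the open fingers straddling the red comb in the middle, with a finger on each side (340,245 and 400,195). Lowering fully, then closing.

move_arm(plan=[0.01, -0.02, -0.4, 0, 0, 0, 0.01, -0.02, -0.63, 0, 0, 0, 0.01, -0.02, -0.63, 0, 0, 0])

```text
time_s: 3.0
eef_pos: [0.6396, -0.0011, -0.0021]
eef_rot: [-0.002, 0.606, 0.795, -0.001]
wrist_force: [0.4, -0.2, 0.1]
opening: 0.726
grasp_force: 0.0
```

move_arm(plan=[0, 0, 0, 0, 0, 0, 0, 0, 0, 0, 0, 0, 0, 0, 0, 0, 0, 0, 0, 0, 0, 0, 0, 0, 0, 0, 0, 0, 0, 0], grip=30)

```text
time_s: 3.62
eef_pos: [0.6416, -0.0013, 0.0003]
eef_rot: [0.0, 0.606, 0.795, 0.0]
wrist_force: [1.5, 1.3, 3.4]
opening: 0.451
grasp_force: 60.6
```

```bash
python3 - <<'E'
from h import *
look(.01); print(ctrl.get_obs()['grasp_force'])
for n in('scene','side'):
    for b in blobs(cam(n),.01,30):
        if b[0]=='red' and abs(b[2][1])<60: print(n,b)
E
```

```text
tcp [ 6.416e+02 -1.300e+00  3.000e-01] yaw 15.4 F [1.5 1.3 3.4] op 0.451
('red', [233.0, 246.0], [632.3, -2.9], [19.0, 99.0], np.float32(105.3), [631.0, 2.0])
('green', [445.0, 23.0], [683.7, 113.8], [19.0, 20.0], np.float32(88.8), [683.9, 112.7])
('black', [421.0, 32.0], [678.1, 106.2], [12.0, 23.0], np.float32(139.6), [676.7, 107.3])
('black', [256.0, 338.0], [650.7, -30.4], [85.0, 271.0], np.float32(15.3), [654.1, -43.0])
('black', [8.0, 275.0], [532.7, -41.5], [6.0, 27.0], np.float32(94.5), [532.8, -39.4])
60.686495304107666
scene ('red', [277.0, 221.0], [637.4, -26.4], [18.0, 56.0], np.float32(103.3), [637.1, -27.2])
side ('red', [274.0, 175.0], [634.1, -31.2], [19.0, 42.0], np.float32(106.9), [634.3, -31.8])
```

Gripped (60 N, 38 mm). Lifting and carrying to above the red board.

move_arm(plan=[0, 0, 0.6, 0, 0, 0, 0, 0, 1.2, 0, 0, 0, -0.98, 6.75, 1.2, 0, 0, -0.054, -0.98, 6.75, 1.2, 0, 0, -0.054, -0.98, 6.75, 1.2, 0, 0, -0.054, -0.98, 6.75, 1.2, 0, 0, -0.054, -0.98, 6.75, 1.2, 0, 0, -0.054, -0.98, 6.75, 1.2, 0, 0, -0.054, -0.98, 6.75, 1.2, 0, 0, -0.054, -0.98, 6.75, 1.2, 0, 0, -0.054])

```text
time_s: 5.03
eef_pos: [0.5918, 0.3354, 0.0591]
eef_rot: [-0.0, 0.628, 0.779, -0.001]
wrist_force: [-0.2, -0.2, -1.6]
opening: 0.45
grasp_force: 60.4
```

move_arm(plan=[0, 0, -0.5, 0, 0, 0, 0, 0, -0.8, 0, 0, 0, 0, 0, -0.8, 0, 0, 0])

```text
time_s: 5.4
eef_pos: [0.5911, 0.3346, 0.0179]
eef_rot: [-0.001, 0.628, 0.778, -0.002]
wrist_force: [-0.1, -0.1, 0.5]
opening: 0.448
grasp_force: 60.4
```

```bash
python3 - <<'E'
from h import *
look(.03,f='w3.png'); print(ctrl.get_obs()['grasp_force'])
E
```

```text
tcp [591.1 334.6  17.9] yaw 12.2 F [-0.1 -0.1  0.5] op 0.448
('red', [247.0, 217.0], [593.2, 342.7], [45.0, 106.0], np.float32(102.2), [583.9, 354.0])
('red', [300.0, 322.0], [619.5, 312.1], [6.0, 22.0], np.float32(101.2), [619.4, 308.9])
('black', [26.0, 184.0], [485.3, 350.2], [31.0, 99.0], np.float32(99.4), [489.7, 349.1])
('black', [255.0, 337.0], [597.3, 306.8], [84.0, 266.0], np.float32(12.4), [600.2, 294.5])
60.35422682762146
```

View pics/w3.png

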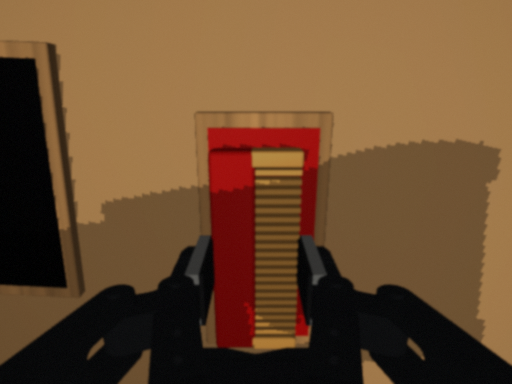

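The comb is held above the red board, aligned. It looks slightly left: comb edges at columns 210–303, board edges at 196–331. Checking numerically from the felt's far corners.

```bash
python3 - <<'E'
from h import *
c=cam('wrist'); print(c['cx'],ctrl.get_obs()['eef_pos'].round(4))
p=ray(c,[[196,112],[332,112],[208,128],[320,128]],.008)[:,:2]*1000; print(p.round(1), np.linalg.norm(p[1]-p[0]),np.linalg.norm(p[3]-p[2]))
a=np.radians(102.3);u=np.array([np.cos(a),np.sin(a)])
print('board c',(p[:2].mean(0)-65*u).round(1),(p[2:].mean(0)-57.5*u).round(1))
q=ray(c,[[210,150],[252,150],[303,150]],.027)[:,:2]*1000; print(q.round(1),'comb c',((q[0]+q[2])/2-50*u).round(1))
E
```

```text
255.26362519553646 [0.5925 0.3357 0.02  ]
[[552.2 393.2]
 [613.2 406.4]
 [558.8 387.1]
 [609.8 398.2]] 62.44305149801947 52.122208315477366
board c [596.6 336.3] [596.6 336.5]
[[563.4 381. ]
 [580.5 384.7]
 [601.2 389.2]] comb c [593.  336.3]
```

The wrist view gives the board centre about 3 mm to the +x side of the comb, and the length direction is aligned. Correcting and setting down.

move_arm(plan=[0.06, 0.01, -0.1, 0, 0, 0, 0.06, 0.01, -0.2, 0, 0, 0, 0.06, 0.01, -0.235, 0, 0, 0, 0.06, 0.01, -0.235, 0, 0, 0])

```text
time_s: 6.0
eef_pos: [0.5952, 0.3368, 0.0083]
eef_rot: [0.0, 0.627, 0.779, -0.0]
wrist_force: [-1.2, -0.7, 2.2]
opening: 0.451
grasp_force: 60.6
```

move_arm(plan=[0, 0, 0, 0, 0, 0, 0, 0, 0, 0, 0, 0, 0, 0, 0, 0, 0, 0], grip=60)

```text
time_s: 6.38
eef_pos: [0.5951, 0.3368, 0.0079]
eef_rot: [-0.0, 0.628, 0.779, -0.0]
wrist_force: [0.3, -0.3, -0.3]
opening: 0.701
grasp_force: 0.0
```

move_arm(plan=[0, 0, 0.5, 0, 0, 0, 0, 0, 1.5, 0, 0, 0, 0, 0, 2.2, 0, 0, 0, 0, 0, 2.2, 0, 0, 0])

```text
time_s: 6.88
eef_pos: [0.5977, 0.3377, 0.1226]
eef_rot: [0.002, 0.628, 0.779, 0.003]
wrist_force: [0.4, 0.6, 0.4]
opening: 0.702
grasp_force: 0.0
```

```bash
python3 - <<'E'
from h import *
look(.018,f='w4.png')
E
```

```text
tcp [597.7 337.7 122.6] yaw 12.3 F [0.4 0.6 0.4] op 0.702
('red', [242.0, 180.0], [594.7, 339.0], [50.0, 111.0], np.float32(102.1), [587.5, 341.4])
('green', [312.0, 343.0], [681.7, 201.3], [18.0, 19.0], np.float32(89.4), [682.1, 203.7])
('blue', [504.0, 157.0], [784.7, 403.5], [9.0, 54.0], np.float32(98.6), [783.4, 403.8])
('blue', [480.0, 300.0], [823.5, 283.7], [22.0, 49.0], np.float32(9.2), [818.6, 279.0])
('blue', [210.0, 324.0], [587.0, 196.6], [49.0, 70.0], np.float32(86.8), [586.4, 204.1])
('black', [288.0, 312.0], [609.5, 308.1], [335.0, 502.0], np.float32(11.8), [650.1, 225.7])
('black', [86.0, 143.0], [466.8, 341.9], [49.0, 110.0], np.float32(99.5), [466.2, 345.2])
```

View pics/w4.png

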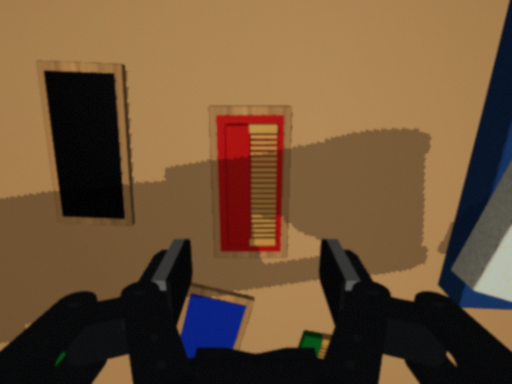

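The red comb lies on the red board, centred in width (comb columns 225–278, felt 218–284). Its rows 124–247 sit against felt rows 116–251. I'll quantify the length offset while heading for the blue comb.

```bash
python3 - <<'E'
from h import *
c=cam('wrist');o=ctrl.get_obs();print(o['eef_pos'])
f=ray(c,[[218,116],[284,116],[221,251],[280,251]],.008)[:,:2]*1000
k=ray(c,[[225,124],[278,124],[224,247],[276,247]],.018)[:,:2]*1000
print(f.mean(0),k.mean(0),np.linalg.norm(f[2]-f[0]),np.linalg.norm(k[2]-k[0]))
for b in blobs(c,.008,500): print(b)
E
```

```text
[0.59500452 0.33673201 0.11799807]
[593.9709718  335.35523701] [593.63802946 337.25476822] 113.95203255127346 100.09928303384724
('red', [244.0, 180.0], [595.3, 335.6], [52.0, 116.0], np.float32(102.2), [587.7, 339.1])
('blue', [484.0, 302.0], [831.0, 278.0], [22.0, 46.0], np.float32(8.7), [827.0, 273.5])
('blue', [212.0, 325.0], [587.3, 188.7], [51.0, 71.0], np.float32(86.9), [586.4, 196.5])
('black', [286.0, 315.0], [608.2, 296.4], [330.0, 517.0], np.float32(12.1), [649.1, 215.8])
('black', [87.0, 143.0], [462.0, 339.1], [51.0, 115.0], np.float32(99.7), [461.6, 342.6])
```

move_arm(plan=[-0.17, -6.7, 0.2, 0, 0, -0.28, -0.17, -13.5, 0.2, 0, 0, -0.557, -0.17, -13.5, 0.2, 0, 0, -0.557, -0.17, -13.5, 0.2, 0, 0, -0.557, -0.17, -13.5, 0.2, 0, 0, -0.557, -0.17, -13.5, 0.2, 0, 0, -0.557, -0.17, -13.5, 0.2, 0, 0, -0.557, -0.17, -13.5, 0.2, 0, 0, -0.557, -0.17, -13.5, 0.2, 0, 0, -0.557, -0.17, -13.5, 0.2, 0, 0, -0.557])

```text
time_s: 8.22
eef_pos: [0.5858, -0.2894, 0.1251]
eef_rot: [-0.002, 0.817, 0.576, -0.0]
wrist_force: [1.6, 0.4, 0.8]
opening: 0.702
grasp_force: 0.0
```

move_arm(plan=[0.04, -0.98, 0, 0, 0, 0, 0.04, -0.98, 0, 0, 0, 0, 0.04, -0.98, 0, 0, 0, 0])

```text
time_s: 8.6
eef_pos: [0.5882, -0.336, 0.1253]
eef_rot: [-0.002, 0.818, 0.576, -0.0]
wrist_force: [0.7, 0.4, -0.1]
opening: 0.702
grasp_force: 0.0
```

```bash
cat >> h.py <<'E'
def comb(z=.01,amin=400):
    "print comb centres (spine + 10 mm toward +x side) for elongated thin blobs seen by the wrist camera"
    for b in look(z,amin) and []: pass
def tgt(k,z,kind):
    o=[ctrl.get_obs()]; c=cam('wrist'); o.append(ctrl.get_obs()); P=np.mean([i['eef_pos'] for i in o],0)*1000
    w,x,y,_=o[1]['eef_rot']; yaw=np.degrees(np.arctan2(y*y-x*x,2*x*y))
    print('tcp',P.round(1),'yaw',yaw.round(1),'F',o[1]['wrist_force'].round(1),'op',round(o[1]['opening'],3),'gf',round(o[1]['grasp_force'],1))
    for b in blobs(c,z,400):
        if b[0]!=k: continue
        a=np.radians(b[4]); q=np.array(b[2])
        if kind=='comb': q=q+10*np.array([np.sin(a),-np.cos(a)])
        print(kind,k,'size',b[3],'centre',q.round(1),'yaw needed',round(float(b[4])-90,1),'shift/50mm',((q-P[:2])/50).round(3),'turn',round(float(a)-np.pi/2-np.radians(yaw),3))
    return c
E
python3 - <<'E'
from h import *
tgt('blue',.01,'comb')
E
```

```text
tcp [ 588.4 -335.7  125.5] yaw -19.6 F [-0.4 -0.4  1.5] op 0.703 gf 0.0
comb blue size [18.0, 97.0] centre [ 590.4 -337.1] yaw needed -19.3 shift/50mm [ 0.042 -0.028] turn 0.005
```

move_arm(plan=[0.04, -0.025, -1, 0, 0, 0, 0.04, -0.025, -2, 0, 0, 0, 0.04, -0.025, -2.3, 0, 0, 0, 0.04, -0.025, -2.45, 0, 0, 0, 0.04, -0.025, -2.45, 0, 0, 0])

```text
time_s: 9.28
eef_pos: [0.5922, -0.3386, 0.0063]
eef_rot: [0.001, 0.817, 0.576, 0.0]
wrist_force: [0.4, 0.0, 0.6]
opening: 0.7
grasp_force: 0.0
```

move_arm(plan=[0, 0, 0, 0, 0, 0])

```text
time_s: 9.4
eef_pos: [0.5925, -0.3393, 0.0071]
eef_rot: [0.002, 0.817, 0.576, 0.0]
wrist_force: [0.4, -0.2, -0.2]
opening: 0.702
grasp_force: 0.0
```

move_arm(plan=[-0.02, 0.02, -0.1, 0, 0, 0, -0.02, 0.02, -0.1, 0, 0, 0])

```text
time_s: 9.65
eef_pos: [0.5899, -0.3372, -0.0002]
eef_rot: [-0.0, 0.817, 0.576, -0.0]
wrist_force: [0.5, 0.0, 0.5]
opening: 0.703
grasp_force: 0.0
```

move_arm(plan=[0, 0, 0, 0, 0, 0, 0, 0, 0, 0, 0, 0, 0, 0, 0, 0, 0, 0, 0, 0, 0, 0, 0, 0, 0, 0, 0, 0, 0, 0], grip=30)

```text
time_s: 10.28
eef_pos: [0.5905, -0.3377, 0.0004]
eef_rot: [0.0, 0.817, 0.576, 0.0]
wrist_force: [-0.3, -0.0, 4.3]
opening: 0.445
grasp_force: 61.1
```

```bash
python3 - <<'E'
from h import *
tgt('blue',.01,'comb')
E
```

```text
tcp [ 5.905e+02 -3.377e+02  4.000e-01] yaw -19.7 F [ 0.  -0.1  4.9] op 0.446 gf 61.1
comb blue size [19.0, 100.0] centre [ 590.8 -337.9] yaw needed -19.7 shift/50mm [ 0.006 -0.003] turn -0.001
```

Centred on the blue comb. Carrying it to the blue board.

move_arm(plan=[0, 0, 0.6, 0, 0, 0, 0, 0, 1.2, 0, 0, 0, -0.08, 10.09, 1.2, 0, 0, 0.288, -0.08, 10.09, 1.2, 0, 0, 0.288, -0.08, 10.09, 1.2, 0, 0, 0.288, -0.08, 10.09, 1.2, 0, 0, 0.288, -0.08, 10.09, 1.2, 0, 0, 0.288, -0.08, 10.09, 1.2, 0, 0, 0.288, -0.08, 10.09, 1.2, 0, 0, 0.288, -0.08, 10.09, 1.2, 0, 0, 0.288])

```text
time_s: 11.58
eef_pos: [0.5853, 0.1646, 0.0593]
eef_rot: [-0.0, 0.726, 0.687, -0.0]
wrist_force: [0.6, -0.3, -0.2]
opening: 0.447
grasp_force: 60.6
```

move_arm(plan=[0, 0, -0.5, 0, 0, 0, 0, 0, -0.8, 0, 0, 0, 0, 0, -0.8, 0, 0, 0])

```text
time_s: 11.95
eef_pos: [0.5845, 0.1618, 0.0179]
eef_rot: [-0.001, 0.727, 0.687, -0.002]
wrist_force: [-0.5, -0.2, -1.5]
opening: 0.442
grasp_force: 60.6
```

```bash
cat >> h.py <<'E'
def felt(k,adeg,half=57.7):
    "board centre from the far strip of its felt, comb held above it"
    o=[ctrl.get_obs()]; c=cam('wrist'); o.append(ctrl.get_obs()); P=np.mean([i['eef_pos'] for i in o],0)*1000
    w,x,y,_=o[1]['eef_rot']; yaw=np.degrees(np.arctan2(y*y-x*x,2*x*y))
    print('tcp',P.round(1),'yaw',yaw.round(1),'gf',round(o[1]['grasp_force'],1))
    m=masks(c['pixels'])[k].astype(np.uint8); m[300:]=0
    n,l,st,ce=cv2.connectedComponentsWithStats(m)
    a=np.radians(adeg); u=np.array([np.cos(a),np.sin(a)]); v=np.array([np.sin(a),-np.cos(a)])
    for i in range(1,n):
        if st[i,4]<600: continue
        ys,xs=np.nonzero(l==i); p=ray(c,np.c_[xs,ys],.008)[:,:2]*1000
        t,s=p@u,p@v; tm=t.max(); q=s[t>tm-6]; w=q.max()-q.min(); C=u*(tm-half)+v*(q.max()+q.min())/2
        print('blob',ce[i].round(0),'strip width',w.round(1),'centre',C.round(1),'shift/50mm',((C-P[:2])/50).round(3),'along,across mm',((C-P[:2])@u).round(1),((C-P[:2])@v).round(1))
    return c
E
python3 - <<'E'
from h import *
save(felt('blue',86.8),'w5.png')
E
```

```text
tcp [585.1 161.7  18.4] yaw -3.2 gf 60.6
blob [244. 191.] strip width 51.2 centre [586.  166.6] shift/50mm [0.018 0.098] along,across mm 5.0 0.6
```

View pics/w5.png

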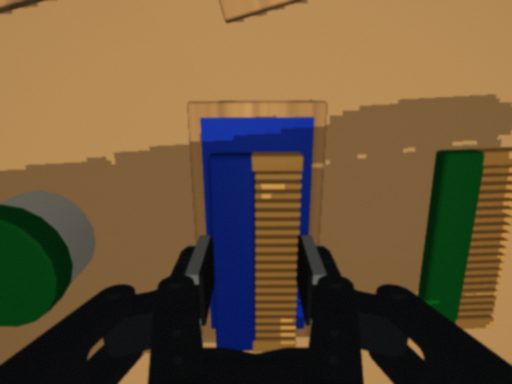

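The image shows the comb over the blue felt, with its far end at row 153 and the felt edge at row 118, so it is about 5 mm short along the length. The jar is clear on the left. Correcting and setting down.

move_arm(plan=[0.015, 0.1, -0.1, 0, 0, 0, 0.015, 0.1, -0.2, 0, 0, 0, 0.015, 0.1, -0.235, 0, 0, 0, 0.015, 0.1, -0.235, 0, 0, 0])

```text
time_s: 12.5
eef_pos: [0.5871, 0.1675, 0.0083]
eef_rot: [0.0, 0.726, 0.687, 0.0]
wrist_force: [0.0, -0.5, 1.1]
opening: 0.445
grasp_force: 60.7
```

move_arm(plan=[0, 0, 0, 0, 0, 0, 0, 0, 0, 0, 0, 0, 0, 0, 0, 0, 0, 0], grip=60)

```text
time_s: 12.88
eef_pos: [0.587, 0.1676, 0.0081]
eef_rot: [0.0, 0.726, 0.687, 0.0]
wrist_force: [0.7, 0.3, -0.3]
opening: 0.702
grasp_force: 0.0
```

move_arm(plan=[0, 0, 0.5, 0, 0, 0, 0, 0, 1.5, 0, 0, 0, 0, 0, 2.4, 0, 0, 0, 0, 0, 2.4, 0, 0, 0])

```text
time_s: 13.38
eef_pos: [0.5902, 0.168, 0.133]
eef_rot: [0.003, 0.726, 0.687, 0.004]
wrist_force: [0.1, -0.2, 0.0]
opening: 0.703
grasp_force: 0.0
```

```bash
python3 - <<'E'
from h import *
c=tgt('green',.01,'comb'); save(c,'w6.png')
felt('blue',86.8)
E
```

```text
tcp [589.3 167.9 131.7] yaw -3.1 F [-0.5 -0.2 -0.2] op 0.698 gf 0.0
comb green size [18.0, 97.0] centre [694.9 153.6] yaw needed -1.9 shift/50mm [ 2.111 -0.286] turn 0.022
comb green size [57.0, 58.0] centre [459.  168.9] yaw needed 86.7 shift/50mm [-2.607  0.02 ] turn 1.568
tcp [587.7 167.7 129.3] yaw -3.1 gf 0.0
blob [242. 176.] strip width 49.4 centre [586.  166.1] shift/50mm [-0.033 -0.032] along,across mm -1.7 -1.6
```

View pics/w6.png

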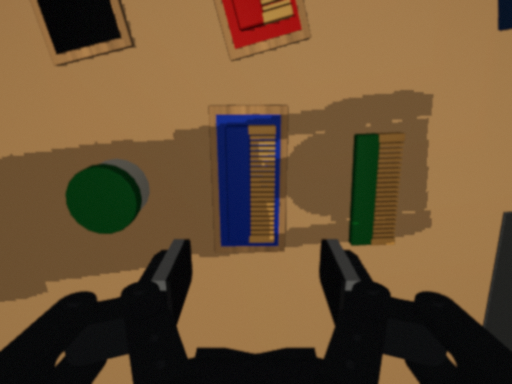

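The blue comb sits centred on its board: comb columns 219–277 within felt 217–281, with even ends. Next, the green comb at (377,190).

move_arm(plan=[1.2, -0.15, 0, 0, 0, 0.03, 2.14, -0.29, 0, 0, 0, 0.03, 2.14, -0.29, -0.8, 0, 0, 0.03, 2.14, -0.29, -1.6, 0, 0, 0.03, 2.14, -0.29, -2.0, 0, 0, 0.03, 2.14, -0.29, -2.0, 0, 0, 0.03, 2.14, -0.29, -2.0, 0, 0, 0.03])

```text
time_s: 14.35
eef_pos: [0.6951, 0.1532, 0.0297]
eef_rot: [0.001, 0.716, 0.698, 0.001]
wrist_force: [0.1, 0.5, 0.9]
opening: 0.704
grasp_force: 0.0
```

```bash
python3 - <<'E'
from h import *
tgt('green',.01,'comb')
E
```

```text
tcp [695.3 153.2  30. ] yaw -1.4 F [-1.  -0.8  0.5] op 0.701 gf 0.0
comb green size [19.0, 98.0] centre [695.  153.7] yaw needed -1.1 shift/50mm [-0.006  0.009] turn 0.006
```

move_arm(plan=[0, 0.01, -0.3, 0, 0, 0.005, 0, 0.01, -0.56, 0, 0, 0.005, 0, 0.01, -0.56, 0, 0, 0.005])

```text
time_s: 14.78
eef_pos: [0.6923, 0.1535, -0.0021]
eef_rot: [-0.001, 0.714, 0.7, -0.001]
wrist_force: [-0.2, 0.3, 0.0]
opening: 0.703
grasp_force: 0.0
```

move_arm(plan=[0, 0, 0, 0, 0, 0, 0, 0, 0, 0, 0, 0, 0, 0, 0, 0, 0, 0, 0, 0, 0, 0, 0, 0, 0, 0, 0, 0, 0, 0], grip=30)

```text
time_s: 15.4
eef_pos: [0.6943, 0.1536, 0.0005]
eef_rot: [0.0, 0.714, 0.7, 0.0]
wrist_force: [0.4, -0.3, 1.3]
opening: 0.451
grasp_force: 61.4
```

move_arm(plan=[0, 0, 0.6, 0, 0, 0, 0, 0, 1.2, 0, 0, 0, -2.37, -6.32, 1.2, 0, 0, -0.131, -2.37, -6.32, 1.2, 0, 0, -0.131, -2.37, -6.32, 1.2, 0, 0, -0.131, -2.37, -6.32, 1.2, 0, 0, -0.131, -2.37, -6.32, 1.2, 0, 0, -0.131, -2.37, -6.32, 1.2, 0, 0, -0.131, -2.37, -6.32, 0.6, 0, 0, -0.131, -2.37, -6.32, 0.4, 0, 0, -0.131])

```text
time_s: 16.65
eef_pos: [0.5739, -0.1622, 0.0184]
eef_rot: [-0.002, 0.759, 0.651, -0.001]
wrist_force: [0.3, 0.6, -1.2]
opening: 0.448
grasp_force: 61.2
```

move_arm(plan=[0, 0, 0, 0, 0, 0, 0, 0, 0, 0, 0, 0])

```text
time_s: 16.9
eef_pos: [0.5762, -0.1621, 0.0209]
eef_rot: [0.0, 0.758, 0.652, 0.0]
wrist_force: [-1.2, 0.6, -0.9]
opening: 0.442
grasp_force: 61.2
```

```bash
python3 - <<'E'
from h import *
c=felt('green',81.4); save(c,'w7.png')
E
```

```text
tcp [ 576.3 -162.2   21. ] yaw -8.6 gf 61.2
blob [238. 202.] strip width 51.4 centre [ 576.1 -162.9] shift/50mm [-0.004 -0.015] along,across mm -0.8 -0.1
```

View pics/w7.png

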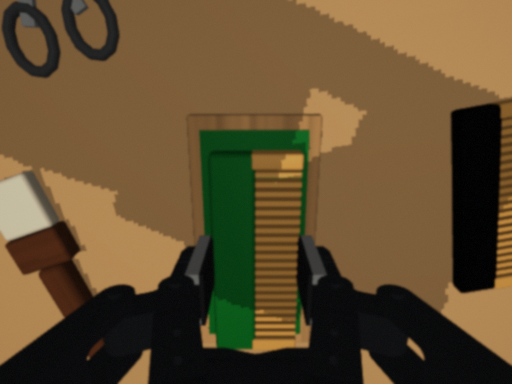

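The green comb is centred over the green felt (comb columns 210–303, felt 201–309). Setting it down; the black comb is at right (480,200).

move_arm(plan=[0, -0.01, -0.12, 0, 0, 0, 0, -0.01, -0.2, 0, 0, 0, 0, -0.01, -0.24, 0, 0, 0, 0, -0.01, -0.24, 0, 0, 0])

```text
time_s: 17.45
eef_pos: [0.5755, -0.1628, 0.0085]
eef_rot: [-0.0, 0.758, 0.652, -0.0]
wrist_force: [-2.5, 2.1, 4.5]
opening: 0.45
grasp_force: 61.7
```

move_arm(plan=[0, 0, 0, 0, 0, 0, 0, 0, 0, 0, 0, 0, 0, 0, 0, 0, 0, 0], grip=60)

```text
time_s: 17.82
eef_pos: [0.5754, -0.1629, 0.008]
eef_rot: [-0.0, 0.758, 0.652, -0.0]
wrist_force: [-0.7, -0.7, 0.4]
opening: 0.707
grasp_force: 0.0
```

move_arm(plan=[0, 0, 0.5, 0, 0, 0, 0, 0, 1.4, 0, 0, 0, 1.25, 0, 1.4, 0, 0, 0.17, 2.5, 0.03, 1.4, 0, 0, 0.17, 2.5, 0.03, 0.9, 0, 0, 0.17, 2.5, 0.03, 0.5, 0, 0, 0.17, 2.5, 0.03, 0.5, 0, 0, 0.17, 2.5, 0.03, 0.5, 0, 0, 0.17])

```text
time_s: 18.82
eef_pos: [0.7002, -0.1616, 0.0336]
eef_rot: [0.0, 0.701, 0.714, 0.0]
wrist_force: [-0.7, 0.1, -0.7]
opening: 0.703
grasp_force: 0.0
```

```bash
python3 - <<'E'
from h import *
tgt('black',.01,'comb')
E
```

```text
tcp [ 700.5 -161.7   34. ] yaw 1.1 F [-0.6 -0.5  0.2] op 0.703 gf 0.0
comb black size [19.0, 99.0] centre [ 701.8 -159.3] yaw needed 2.0 shift/50mm [0.026 0.05 ] turn 0.016
comb black size [104.0, 338.0] centre [ 702.4 -229.1] yaw needed -88.9 shift/50mm [ 0.038 -1.347] turn -1.57
```

move_arm(plan=[0.02, 0.035, -0.35, 0, 0, 0.015, 0.02, 0.035, -0.65, 0, 0, 0.015, 0.02, 0.035, -0.65, 0, 0, 0.015])

```text
time_s: 19.25
eef_pos: [0.6996, -0.1589, -0.0022]
eef_rot: [-0.002, 0.695, 0.719, -0.001]
wrist_force: [-0.3, 1.2, -0.1]
opening: 0.704
grasp_force: 0.0
```

move_arm(plan=[0, 0, 0, 0, 0, 0, 0, 0, 0, 0, 0, 0, 0, 0, 0, 0, 0, 0, 0, 0, 0, 0, 0, 0, 0, 0, 0, 0, 0, 0], grip=30)

```text
time_s: 19.88
eef_pos: [0.7017, -0.1597, 0.001]
eef_rot: [0.0, 0.695, 0.719, 0.0]
wrist_force: [-0.7, -0.1, 1.5]
opening: 0.447
grasp_force: 61.3
```

```bash
python3 - <<'E'
from h import *
tgt('black',.01,'comb')
E
```

```text
tcp [ 701.7 -159.7    1. ] yaw 1.9 F [-0.1  0.6  2.2] op 0.442 gf 61.3
comb black size [124.0, 272.0] centre [ 703.4 -181.4] yaw needed -88.1 shift/50mm [ 0.034 -0.433] turn -1.572
```

Gripped. Carrying it high over the jar to the black board.

move_arm(plan=[0, 0, 1, 0, 0, 0, 0, 0, 2, 0, 0, 0, -4.79, 9.98, 2, 0, 0, 0.131, -4.79, 9.98, 2, 0, 0, 0.131, -4.79, 9.98, 2, 0, 0, 0.131, -4.79, 9.98, 2, 0, 0, 0.131, -4.79, 9.98, 2, 0, 0, 0.131, -4.79, 9.98, 2, 0, 0, 0.131, -4.79, 9.98, 2, 0, 0, 0.131, -4.79, 9.98, 2, 0, 0, 0.131])

```text
time_s: 21.18
eef_pos: [0.4841, 0.2928, 0.1008]
eef_rot: [0.0, 0.647, 0.763, 0.0]
wrist_force: [1.0, 0.4, -0.9]
opening: 0.446
grasp_force: 61.0
```

move_arm(plan=[-0.44, 0.93, 0, 0, 0, 0, -0.44, 0.93, -0.3, 0, 0, 0, -0.44, 0.93, -1.1, 0, 0, 0, -0.44, 0.93, -1.6, 0, 0, 0, -0.44, 0.93, -1.6, 0, 0, 0, -0.44, 0.93, -1.6, 0, 0, 0])

```text
time_s: 21.92
eef_pos: [0.464, 0.3373, 0.0213]
eef_rot: [0.0, 0.647, 0.763, 0.0]
wrist_force: [0.3, -0.4, -0.3]
opening: 0.445
grasp_force: 61.0
```

```bash
python3 - <<'E'
from h import *
c=felt('black',99.4); save(c,'w8.png')
E
```

```text
tcp [464.2 337.4  21.6] yaw 9.4 gf 61.0
blob [223. 214.] strip width 51.1 centre [461.9 339.2] shift/50mm [-0.045  0.034] along,across mm 2.1 -2.0
blob [337. 282.] strip width 3.2 centre [496.9 287.3] shift/50mm [ 0.653 -1.003] along,across mm -54.8 24.0
```

View pics/w8.png

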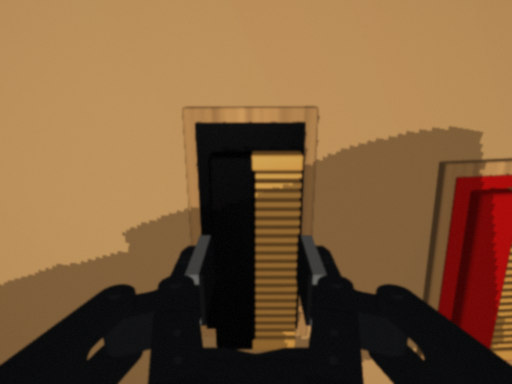

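The comb sits about 2–3 mm right (comb columns 211–303, felt 196–305) and 2 mm short of centre over the black felt. Correcting and setting down.

move_arm(plan=[-0.05, 0.04, -0.12, 0, 0, 0, -0.05, 0.04, -0.2, 0, 0, 0, -0.05, 0.04, -0.24, 0, 0, 0, -0.05, 0.04, -0.24, 0, 0, 0])

```text
time_s: 22.48
eef_pos: [0.4606, 0.3397, 0.009]
eef_rot: [-0.0, 0.646, 0.763, -0.0]
wrist_force: [-2.0, -0.2, 3.6]
opening: 0.445
grasp_force: 61.5
```

move_arm(plan=[0, 0, 0, 0, 0, 0, 0, 0, 0, 0, 0, 0, 0, 0, 0, 0, 0, 0], grip=60)

```text
time_s: 22.85
eef_pos: [0.4606, 0.3396, 0.0085]
eef_rot: [-0.0, 0.646, 0.763, -0.0]
wrist_force: [0.2, 0.0, 0.0]
opening: 0.702
grasp_force: 0.0
```

move_arm(plan=[0, 0, 0.5, 0, 0, 0, 0, 0, 1.5, 0, 0, 0, 0, 0, 2.5, 0, 0, 0, -0.5, 1, 3, 0, 0, 0, -0.5, 1, 3, 0, 0, 0, -0.5, 1, 3, 0, 0, 0])

```text
time_s: 23.6
eef_pos: [0.4352, 0.3893, 0.158]
eef_rot: [0.0, 0.646, 0.763, -0.001]
wrist_force: [0.2, -0.8, 0.3]
opening: 0.701
grasp_force: 0.0
```

```bash
python3 - <<'E'
from h import *
s=cam('scene'); w=cam('wrist')
a=cv2.resize(s['pixels'][140:260,140:420,::-1],None,fx=2.8,fy=2.8,interpolation=cv2.INTER_CUBIC)
b=cv2.resize(w['pixels'][:,:,::-1],(341,256))
out=np.zeros((336+256,784,3),np.uint8); out[:336]=a; out[336:,:341]=b; out[336:,360:701]=cv2.resize(cam('side')['pixels'][:,:,::-1],(341,256)); cv2.imwrite('pics/final.png',out)
E
```

```text
(no output)
```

View pics/final.png

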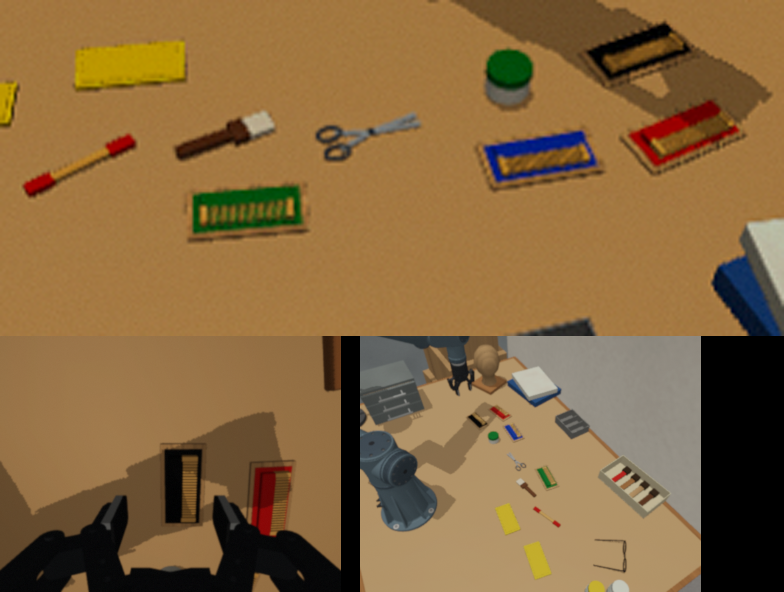

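All four combs lie flat and centred on the boards of their colour. The hairpin (80,165) and the jar (508,75) have not moved. The gripper is clear at 158 mm. Handing in.

```bash
python3 -c "
from bench import ctrl
print(ctrl.hand_in())"
```

```text
the job is handed in; nothing more can be done
None
```

All four combs were set down flat on the boards of their own colour, centred and parallel to within about 2 mm by my camera measurements, the hairpin and wax jar were left alone, and the job was handed in at about 24 s; no verdict was returned.

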